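# Fit the brass tube rest over the studs of the pewter stand

### The arm

A 7-joint arm with a two-finger parallel gripper is mounted at the origin on the work surface. World frame = base frame: x ahead of the robot, y to its left, z up, the work surface at z = 0. Lengths are in m, angles in rad, forces in N, time in s.
With the tool pointing down it reaches from about 0.4 to 0.85 m from the base axis. Payload 10.4 kg.
Tool frame: the origin (TCP) lies between the finger pads; the fingertips stand 25 mm ahead of it and the grasp point (between the pads) lies 6 mm ahead of it; x points along the fingers, y is the direction in which the jaws open and shut, and the axes are right-handed (so a half turn about x gives the same grasp; the last joint's range is limited). The gripper opens to 87 mm and grips with 3 to 60 N. Pads are 19 mm wide; open, the fingers measure 117 mm over their backs; the gripper's body (75 mm by 190 mm) begins 51 mm behind the grasp point.
Start: joints at [1.154, 0.332, -0.065, 1.46, 0.022, 1.35, -0.088], TCP at [0.24, -0.577, 0.248] pointing down, gripper open.
Joint ranges: [-2.6, 2.6], [-0.5, 2.12], [-1.47, 1.34], [0.16, 2.42], [-1.27, 4.41], [0.06, 2.06], [-2.6, 2.6]. Speed limits (rad/s): [2.22, 2.22, 2.79, 2.79, 3.14, 3.14, 3.14].

### API

Orientations are given as a unit quaternion [x, y, z, w].
In Python, from bench import r gives the robot as it stands.
- The arm moves only by the shell command python3 -m pendant 'ROWS' [FORCE]. ROWS is JSON, a list of rows, each an object with "translation": the shift along the world's x, y, z in cm, a list of three; "angular": the turn, a rotation vector about the world's x, y, z in degrees, a list of three; "hand": the opening, from -1 (shut) to 1 (fully open). In form: [{"translation": [dx, dy, dz], "angular": [wx, wy, wz], "hand": hand}, ...]. A call has 1 to 20 rows; each row shifts and turns the commanded pose from where the row before left it; what a row does not reach is not made up. A row lasts 1/10 s, in which the tool goes at most 50 mm and 8.59 degrees, less where a joint would pass 70% of its speed; a pose out of reach is approached as far as the arm can. A call is refused whole if a number of a shift passes 5 or a number of a turn 8.59, either way. A call with a gripper value outside its range is refused whole. The fingers move at their own pace and stop on an object; FORCE is the grip in N (left out, the last holds). Time passes only in rows, so rows that do not move let the fingers close. It gives the time, the measured TCP pose, the force and the opening at its end, in the units of the state.
- r.read_state(): the state, without advancing time (a new reading comes with each control period).
- r.camera(name): name is "side" or "top"; returns the picture (400x640x3 uint8, red, green, blue); there is no depth.
- r.camera_info(name): a dict with "fx", "fy", "cx", "cy" (pixels), "distortion" ([k1, k2, p1, p2, k3] as OpenCV has them; the pictures are not rectified), "rvec" (rotation vector, rad) and "tvec" (3), from world to camera coordinates, as OpenCV has them. Camera axes: x right, y down, z forward; pixel columns grow to the right and rows downward; lengths in m; the calibration is good to about 2 mm. A picture is of the moment at which its call begins. camera_info takes no time and is no camera call.
- r.close_job(): hands the job in, once; it reports no verdict.
Trained networks look in the newest picture that a camera, given by its name, has taken for a name from the list of things; names that differ only in an ending like _2 or _b are one class to them, and where a whole thing is asked for, a point or a joint stands for the part that bears it (a point fixed in the world has none). Each returns a list of dicts, best first, with "confidence" (0 to 1); they miss things now and then, are a little off and sometimes report something else, mostly with a low value. They report only what shows in the picture. A call takes as long as a camera call. They do not tell look-alikes from the thing itself.
- r.find_in(camera, name): "point" ([row, column] in pixels, amid what is visible of it).
- r.mark_of(camera, name): "point" ([row, column] in pixels: a listed point, or the origin of a listed thing).
The state is a dict: "time": time; "joint_positions": joint angles; "joint_vel": joint speeds; "joint_torque": joint torques, N m; "ee_pos": TCP position; "eef_rot": TCP orientation; "ft_force": force on the tool from outside, world axes, zero at the start; "torque": the same for the moment, N m; "width": finger opening in m.
Only numpy, scipy, OpenCV 4.12 (cv2) and the standard library are available. Lean on these libraries where they do the work, as an engineer would, in place of code of your own. Each camera call takes 0.05 s, during which the arm holds its last target.

### The job

Pick up the brass tube rest and fit it on the pewter stand, so that both studs come up through its two holes and its plate lies flat on the stand. Keep hold of it until the studs are well into the holes, rather than dropping it on, then let go. Leave the blue tube rest and the turquoise dome where they are.

Things in the scene. Friction and masses are not known exactly. Their poses are not given: they have to be found in the camera images.
- brass_rest: Loose brass tube rest, 0.35 kg: flat plate 60 (x) x 160 (y) x 6 mm with 32 mm round holes at y = +-52 mm; in its middle a solid upright tab to take it by, 14 mm thick (x), 44 wide (y), up to 42 mm above the origin; above it two 14 mm thick prongs form a V, to 60 mm high, y = +-30. Same either way round. Lies flat on the table. Origin: centre of the plate's underside, y along the plate, z up.
- stand: Pewter stand, fixed: dull grey slab 90 (x) x 180 (y) x 18 mm high with two steel studs on top at x = 0, y = +-52 mm. Each stud is 14 mm in diameter for its lowest 12 mm, then tapers to 6 mm at its tip, 34 mm above the slab's top. Origin: centre of the slab's underside, on the table; y runs through both studs, z up.
- blue_rest: Loose blue painted tube rest for another stand: tab and V as on the brass one (up to 60 mm high), but the plate is 60 x 130 x 6 mm with two 12 mm holes at y = +-42 mm, which do not fit these studs. Origin: centre of the plate's underside, y along it. A bystander: leave it alone.
- dome: A loose turquoise resin dome, 64 mm in diameter, 32 mm high, lying flat side down. Origin: centre of its underside. A bystander: leave it alone.
Mind the look-alikes: they are no part of the job. Of the things shaped like the brass_rest, the brass one is meant.

How it is judged:
On the way:
1. the brass rest, still held in the gripper, is let down over both studs until they are well into its holes (at least 10 mm of each stud) (horizontal distance between brass_rest and stand below 0.015 m and angle between the y axis of brass_rest and the y axis of stand, either way round below 0.25 rad and z of brass_rest in the frame of stand below 0.042 m and contact force between the fingers and brass_rest above 0.5 N), for 0.1 s.
At the end, for the whole second after the job is handed in: The brass rest is at rest on the stand with both studs through its holes: its underside is within 4 mm of the slab's top, its centre within 15 mm of the stand's, lined up with the studs within 14 degrees and level within 5 degrees; the blue rest and the dome are within 30 mm of where they started (horizontal distance between brass_rest and stand below 0.015 m and angle between the y axis of brass_rest and the y axis of stand, either way round below 0.25 rad and z of brass_rest in the frame of stand below 0.022 m and angle between brass_rest's own z axis and vertical below 0.09 rad and linear speed of brass_rest below 0.02 m/s and distance of each of blue_rest, dome from where it was at the start of the episode below 0.03 m); the robot touches nothing.
It fails at once if the blue tube rest is moved by more than 30 mm (distance of blue_rest from where it was at the start of the episode above 0.03 m).
It fails at once if the turquoise dome is moved by more than 30 mm (distance of dome from where it was at the start of the episode above 0.03 m).
It also fails if it takes over 42 s, if anything falls off the work surface, if the arm or the gripper's body presses on something with over 40 N, if the wrist force passes 120 N, or if a joint passes its speed limit or range.

## Working session

There is one attempt and no reset: what is moved stays moved. The work goes in short steps, Python scripts to look and compute and a shell command to move; the robot and the scene stay as the last step left them, time stands still between calls to the robot, and variables do not carry over. Pictures are saved under pics/ and viewed, and the job is handed in when it is done.

```bash
ls; mkdir -p pics; python3 - <<'E'
from bench import r
import cv2
s=r.read_state(); print(s)
for c in("top","side"):
    im=r.camera(c); cv2.imwrite(f"pics/{c}0.png",im[:,:,::-1])
    print(c,r.camera_info(c))
    for n in("brass_rest","stand","blue_rest","dome"):
        print(n,r.find_in(c,n)[:3],r.mark_of(c,n)[:3])
E
```

```text
pics
{'time': 0.0, 'joint_positions': array([ 1.15438489,  0.33286824, -0.06467478,  1.46097207,  0.02162576,
        1.34990817, -0.08848356]), 'joint_vel': array([ 1.28766839e-03,  6.60457234e-05, -1.83847047e-03, -1.17234416e-03,
       -3.34604316e-04,  1.43454226e-03, -1.31941727e-05]), 'joint_torque': array([ 5.11033995e-04, -6.23259044e+01,  2.50446709e-02, -3.89908326e+01,
       -6.13119593e-02,  3.98093252e-02,  1.73330241e-04]), 'ee_pos': array([ 0.23965183, -0.57682982,  0.24674145]), 'eef_rot': array([-0.69330518, -0.13884005,  0.69357788, -0.13784445]), 'ft_force': array([ 0.83743561, -0.00295133,  0.57387385]), 'torque': array([-0.01286592,  0.02022509,  0.00017129]), 'width': 0.08694658061794677}
top {'fx': 394.8840538135014, 'fy': 394.8840538135014, 'cx': 322.2403350604561, 'cy': 202.04331647074653, 'distortion': array([0.00201045, 0.        , 0.        , 0.        , 0.        ]), 'rvec': array([ 2.20474794, -2.18039516,  0.08330751]), 'tvec': array([0.09232765, 0.54436306, 0.96058369])}
brass_rest [{'point': [224.3, 239.0], 'confidence': 0.93}, {'point': [286.7, 348
[... 770 characters left out ...]
ay([ 0.64021276, -2.56322009,  1.23053066]), 'tvec': array([0.52091922, 0.13263078, 1.10514333])}
brass_rest [{'point': [281.4, 359.3], 'confidence': 0.91}, {'point': [332.8, 307.1], 'confidence': 0.91}, {'point': [290.2, 224.3], 'confidence': 0.79}] [{'point': [258.4, 304.7], 'confidence': 0.9}, {'point': [288.4, 225.4], 'confidence': 0.89}, {'point': [281.9, 360.6], 'confidence': 0.73}]
stand [{'point': [191.5, 339.9], 'confidence': 0.57}] [{'point': [192.2, 342.6], 'confidence': 0.78}]
blue_rest [{'point': [152.1, 369.7], 'confidence': 0.68}] [{'point': [151.7, 372.1], 'confidence': 0.75}]
dome [{'point': [201.0, 263.3], 'confidence': 0.65}] [{'point': [203.0, 263.5], 'confidence': 0.77}]
```

View pics/top0.png

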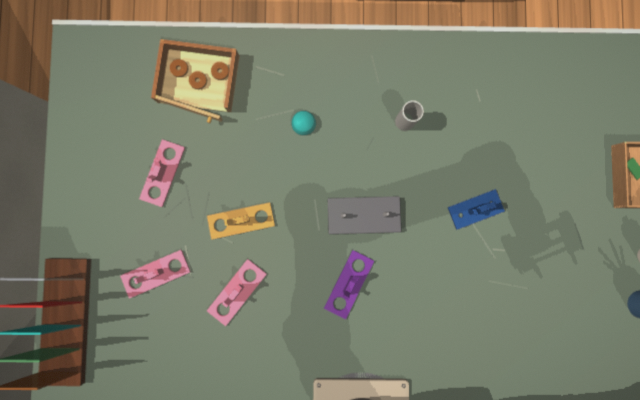

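View pics/side0.png

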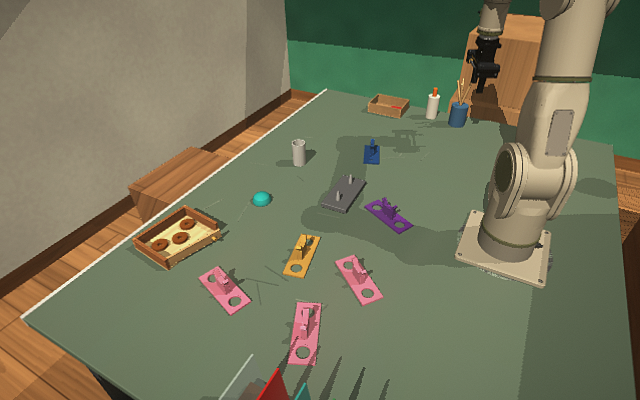

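The brass rest is the yellow-orange plate at about (221,240) in the top picture and (256,302) in the side one. The stand is at (215,365) and the blue rest at (210,475). The pink and purple rests are look-alikes. Next I'll enlarge the brass rest and the stand.

```bash
python3 - <<'E'
import cv2,numpy as np
t=cv2.imread("pics/top0.png");s=cv2.imread("pics/side0.png")
def crop(im,r0,c0,h,w,k): return cv2.resize(im[r0:r0+h,c0:c0+w],None,fx=k,fy=k,interpolation=cv2.INTER_CUBIC)
a=np.vstack([crop(t,195,200,50,100,8)[:, :800][:300*2],]);
cv2.imwrite("pics/c1.png",crop(t,195,200,50,80,8))
cv2.imwrite("pics/c2.png",crop(t,190,322,50,86,8))
cv2.imwrite("pics/c3.png",crop(s,228,276,54,50,8))
cv2.imwrite("pics/c4.png",crop(s,165,312,54,60,8))
E
```

```text
(no output)
```

View pics/c1.png

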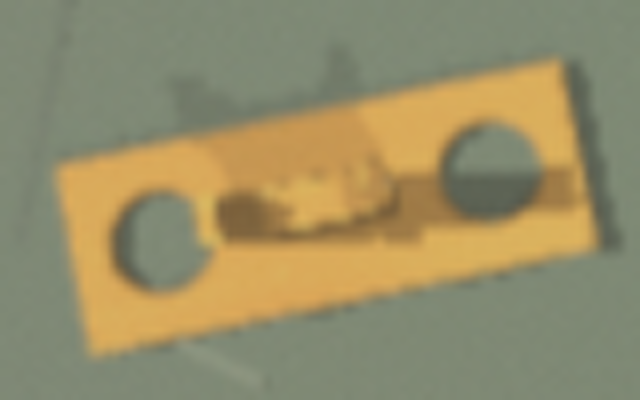

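View pics/c2.png

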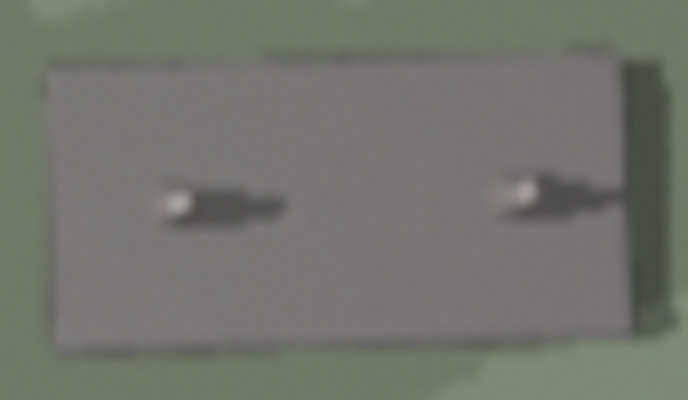

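View pics/c3.png

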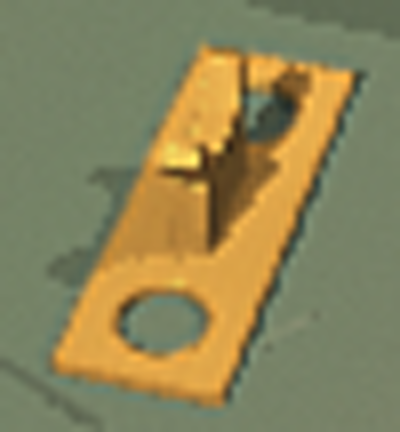

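View pics/c4.png

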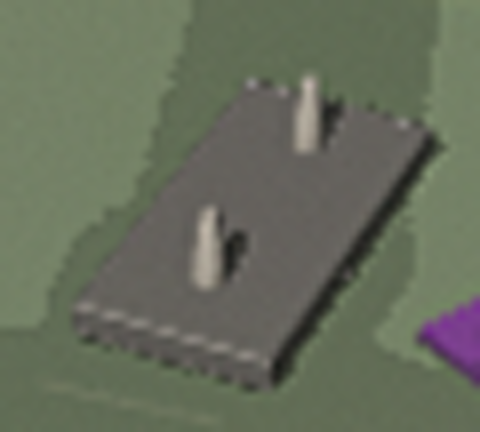

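```bash
cat > h.py <<'E'
import cv2,numpy as np
from bench import r
from scipy.optimize import least_squares
def proj(c,P):
    i=r.camera_info(c);K=np.array([[i['fx'],0,i['cx']],[0,i['fy'],i['cy']],[0,0,1]])
    return cv2.projectPoints(np.asarray(P,float),i['rvec'],i['tvec'],K,i['distortion'])[0][:,0]
def pix(pts,r0,c0,k=8): return (np.array(pts,float)+.5)/k-.5+[c0,r0]
def corners(x,y,a,L,W,z):
    u=np.array([-np.sin(a),np.cos(a)]);v=np.array([np.cos(a),np.sin(a)])
    return [np.r_[np.array([x,y])+sx*W/2*v+sy*L/2*u,z] for sx,sy in((1,1),(1,-1),(-1,-1),(-1,1))]
def fit(obs,L,W,z,x0,z_free=False):
    f=lambda p:np.concatenate([(proj(c,corners(*p,L,W,z))-o).ravel() for c,o in obs])
    s=least_squares(f,x0); return s.x,np.sqrt(np.mean(s.fun**2))
E
python3 - <<'E'
from h import *
print(proj("top",[[.4,0,0],[.4,.2,0],[.6,0,0]]),proj("side",[[.4,0,0],[.4,.2,0],[.6,0,0]]))
bt=pix([(58,165),(562,60),(598,248),(92,355)],195,200); bs=pix([(55,360),(205,48),(358,72),(225,393)],228,276)
st=pix([(48,70),(620,55),(632,336),(57,348)],190,322); ss=pix([(75,308),(250,83),(435,135),(272,362)],165,312)
for nm,t,s,L,W,z in(("brass",bt,bs,.16,.06,.006),("stand",st,ss,.18,.09,.018)):
    for o in([("top",t)],[("side",s)],[("top",t),("side",s)]):
        print(nm,[c for c,_ in o],*fit(o,L,W,z,[.5,0.1,0]))
from scipy.spatial.transform import Rotation as R
print(R.from_quat(r.read_state()['eef_rot']).as_matrix().round(3), r.read_state()['time'])
E
```

```text
[[360.90479169 260.16323467]
 [280.81107745 259.36032841]
 [361.24298753 180.60789536]] [[374.62832251 205.79741093]
 [348.45984148 244.09200317]
 [321.4134867  189.1061479 ]]
brass ['top'] [0.49587188 0.30137713 0.21719258] 0.0966854572365741
brass ['side'] [0.49717429 0.30087952 0.22199924] 0.21315705918922903
brass ['top', 'side'] [0.49633766 0.30129301 0.21889042] 0.2367275293848356
stand ['top'] [ 0.51288903 -0.00524929  0.03595709] 0.6277954675004913
stand ['side'] [ 0.51317254 -0.00261683  0.04002814] 0.4620618832426776
stand ['top', 'side'] [ 0.51315668 -0.004705    0.03701727] 0.6062083414923322
[[ 0.     0.384 -0.923]
 [-0.    -0.923 -0.384]
 [-1.     0.    -0.   ]] 0.9
```

Two-camera fits agree to about 3 mm. The brass rest is at (0.496, 0.301) with yaw 0.219, and the stand at (0.513, -0.004) with yaw 0.037. The jaws need to turn about +80° to line up with the tab.

```bash
python3 -m pendant '[{"translation":[2.6,3.3,0],"angular":[0,0,8],"hand":1},{"translation":[2.6,3.3,0],"angular":[0,0,8],"hand":1},{"translation":[2.6,3.3,0],"angular":[0,0,8],"hand":1},{"translation":[2.6,3.3,0],"angular":[0,0,8],"hand":1},{"translation":[2.6,3.3,0],"angular":[0,0,8],"hand":1},{"translation":[2.6,3.3,0],"angular":[0,0,8],"hand":1},{"translation":[2.6,3.3,0],"angular":[0,0,8],"hand":1},{"translation":[2.6,3.3,0],"angular":[0,0,8],"hand":1},{"translation":[2.6,3.3,0],"angular":[0,0,8],"hand":1},{"translation":[2.6,3.3,0],"angular":[0,0,8],"hand":1}]' 30; python3 - <<'E'
from h import *
print(r.read_state()['joint_positions'].round(2))
# stud check: fit stand from studs only
ts=pix([(180,205),(525,190)],190,322); sb=pix([(206,284),(305,149),(209,205),(310,74)],165,312)
def f(p):
    x,y,a=p;u=np.array([-np.sin(a),np.cos(a)])*.052
    g=lambda z:[[x+u[0],y+u[1],z],[x-u[0],y-u[1],z]]
    return np.concatenate([(proj("top",g(.052))-ts).ravel(),(proj("side",g(.018)+g(.052))-sb).ravel()])
s=least_squares(f,[.513,-.004,.03]);print(s.x,s.fun.round(2))
E
```

```text
time: 1.9
ee_pos: [0.5007, -0.2458, 0.2479]
eef_rot: [0.441, 0.553, -0.441, 0.553]
ft_force: [0.6, -0.0, 0.4]
width: 0.0869
[ 0.79  0.22 -0.48  1.62  0.1   1.33  0.52]
[ 0.51443667 -0.00525909  0.04624334] [-0.15 -0.77  0.2  -0.42  0.62 -0.44  0.42 -0.39  0.34  1.21  0.09  0.94]
```

```bash
python3 -m pendant '[{"translation":[0,4.5,0],"angular":[0,0,0],"hand":1},{"translation":[0,4.5,0],"angular":[0,0,0],"hand":1},{"translation":[0,4.5,0],"angular":[0,0,0],"hand":1},{"translation":[0,4.5,0],"angular":[0,0,0],"hand":1},{"translation":[0,4.5,0],"angular":[0,0,0],"hand":1},{"translation":[0,4.5,0],"angular":[0,0,0],"hand":1},{"translation":[0,4.5,0],"angular":[0,0,0],"hand":1},{"translation":[0,4.5,0],"angular":[0,0,0],"hand":1},{"translation":[0,4.5,0],"angular":[0,0,0],"hand":1},{"translation":[0,4.5,0],"angular":[0,0,0],"hand":1},{"translation":[0,4.5,0],"angular":[0,0,0],"hand":1},{"translation":[-0.4,4.5,0],"angular":[0,0,0],"hand":1},{"translation":[0,0.7,0],"angular":[0,0,0],"hand":1},{"translation":[0,0,0],"angular":[0,0,0],"hand":1},{"translation":[0,0,0],"angular":[0,0,0],"hand":1}]'; cat > st.py <<'E'
from h import *
from scipy.spatial.transform import Rotation as R
s=r.read_state();M=R.from_quat(s['eef_rot']).as_matrix()
print(s['joint_positions'].round(2),s['ee_pos'].round(4),"x",M[:,0].round(3),"jaw deg",np.degrees(np.arctan2(M[1,1],M[0,1])).round(2))
E
python3 st.py
```

```text
time: 3.4
ee_pos: [0.4964, 0.2986, 0.2474]
eef_rot: [0.442, 0.551, -0.443, 0.552]
ft_force: [0.9, -0.2, -0.9]
width: 0.0869
[ 0.06  0.34 -0.84  1.55  0.26  1.36 -0.59] [0.4964 0.2986 0.2474] x [ 0.    -0.001 -1.   ] jaw deg 12.49
```

```bash
python3 -m pendant '[{"translation":[0,0.2,-3],"angular":[0,0,0],"hand":1},{"translation":[0,0,-4],"angular":[0,0,0],"hand":1},{"translation":[0,0,-4],"angular":[0,0,0],"hand":1},{"translation":[0,0,-2],"angular":[0,0,0],"hand":1},{"translation":[0,0,0],"angular":[0,0,0],"hand":1}]';python3 st.py;  python3 - <<'E'
from h import *
s=r.camera("side");t=r.camera("top")
c=lambda im,r0,c0:cv2.resize(im[r0:r0+100,c0:c0+80],None,fx=5,fy=5,interpolation=cv2.INTER_CUBIC)
cv2.imwrite("pics/m1.png",np.hstack([c(s,200,262),c(t,170,200)])[:,:,::-1])
E
```

```text
time: 3.9
ee_pos: [0.4954, 0.2985, 0.1148]
eef_rot: [0.441, 0.551, -0.445, 0.551]
ft_force: [-1.1, -0.2, -0.3]
width: 0.0871
[ 0.02  0.46 -0.8   1.7   0.36  1.13 -0.67] [0.4954 0.2985 0.1148] x [-0.004 -0.003 -1.   ] jaw deg 12.4
```

View pics/m1.png

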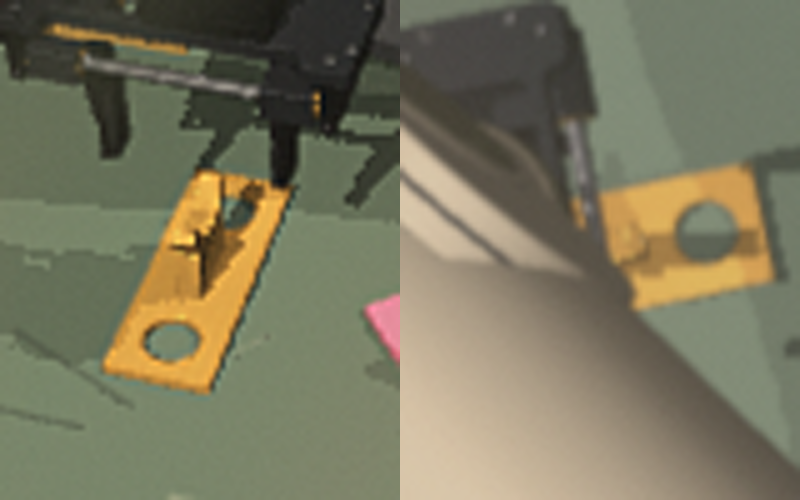

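The open fingers straddle the tab, with the brass plate undisturbed. The tab sits at about (240,205) in the left half of the view. I'll go down and grip.

```bash
python3 -m pendant '[{"translation":[0.1,0.2,-2],"angular":[0,0,0],"hand":1},{"translation":[0,0,-2],"angular":[0,0,0],"hand":1},{"translation":[0,0,-2],"angular":[0,0,0],"hand":1},{"translation":[0,0,-1.7],"angular":[0,0,0],"hand":1},{"translation":[0,0,0],"angular":[0,0,0],"hand":1},{"translation":[0,0,0],"angular":[0,0,0],"hand":1}]';python3 st.py;  python3 -m pendant '[{"translation":[0,0,0],"angular":[0,0,0],"hand":-1},{"translation":[0,0,0],"angular":[0,0,0],"hand":-1},{"translation":[0,0,0],"angular":[0,0,0],"hand":-1},{"translation":[0,0,0],"angular":[0,0,0],"hand":-1},{"translation":[0,0,0],"angular":[0,0,0],"hand":-1},{"translation":[0,0,0],"angular":[0,0,0],"hand":-1},{"translation":[0,0,0],"angular":[0,0,0],"hand":-1},{"translation":[0,0,0],"angular":[0,0,0],"hand":-1}]' 35;python3 st.py
```

```text
time: 4.6
ee_pos: [0.4974, 0.304, 0.0416]
eef_rot: [0.443, 0.551, -0.442, 0.552]
ft_force: [-0.6, 0.4, -1.0]
width: 0.0869
[-0.03  0.56 -0.75  1.75  0.44  1.01 -0.72] [0.4974 0.304  0.0416] x [ 0.001  0.001 -1.   ] jaw deg 12.54
time: 5.4
ee_pos: [0.4968, 0.3038, 0.0406]
eef_rot: [0.442, 0.552, -0.442, 0.552]
ft_force: [-0.0, -0.2, 0.4]
width: 0.0309
[-0.03  0.56 -0.75  1.75  0.44  1.01 -0.72] [0.4968 0.3038 0.0406] x [ 0.  0. -1.] jaw deg 12.56
```

```bash
python3 -m pendant '[{"translation":[0,0,0],"angular":[0,0,0],"hand":-1},{"translation":[0,0,0],"angular":[0,0,0],"hand":-1},{"translation":[0,0,0],"angular":[0,0,0],"hand":-1},{"translation":[0,0,0],"angular":[0,0,0],"hand":-1},{"translation":[0,0,0],"angular":[0,0,0],"hand":-1}]' 35;python3 st.py
```

```text
time: 5.9
ee_pos: [0.4968, 0.3038, 0.0406]
eef_rot: [0.442, 0.552, -0.442, 0.552]
ft_force: [-0.0, -0.3, 0.1]
width: 0.0137
[-0.03  0.56 -0.75  1.75  0.44  1.01 -0.72] [0.4968 0.3038 0.0406] x [ 0.  0. -1.] jaw deg 12.56
```

```bash
python3 -m pendant '[{"translation":[0,0,1],"angular":[0,0,0],"hand":-1},{"translation":[0,0,2],"angular":[0,0,0],"hand":-1},{"translation":[0,0,3],"angular":[0,0,0],"hand":-1},{"translation":[0,0,3],"angular":[0,0,0],"hand":-1},{"translation":[0,0,3],"angular":[0,0,0],"hand":-1},{"translation":[0,-1,0],"angular":[0,0,0],"hand":-1},{"translation":[0.2,-3,0],"angular":[0,0,-1],"hand":-1},{"translation":[0.2,-3,0],"angular":[0,0,-1],"hand":-1},{"translation":[0.2,-3,0],"angular":[0,0,-1],"hand":-1},{"translation":[0.2,-3,0],"angular":[0,0,-1],"hand":-1},{"translation":[0.2,-3,0],"angular":[0,0,-1],"hand":-1},{"translation":[0.2,-3,0],"angular":[0,0,-1],"hand":-1},{"translation":[0.2,-3,0],"angular":[0,0,-1],"hand":-1},{"translation":[0.2,-3,0],"angular":[0,0,-1],"hand":-1},{"translation":[0,-3,0],"angular":[0,0,-1],"hand":-1},{"translation":[0,-2,0],"angular":[0,0,-1],"hand":-1},{"translation":[0,-0.7,0],"angular":[0,0,0],"hand":-1},{"translation":[0,0,0],"angular":[0,0,0],"hand":-1},{"translation":[0,0,0],"angular":[0,0,0],"hand":-1}]' 35;python3 st.py;  python3 - <<'E'
from h import *
s=r.camera("side");t=r.camera("top")
c=lambda im,r0,c0:cv2.resize(im[r0:r0+120,c0:c0+80],None,fx=5,fy=5,interpolation=cv2.INTER_CUBIC)
cv2.imwrite("pics/m2.png",np.hstack([c(s,120,300),c(t,150,325)])[:,:,::-1])
E
```

```text
time: 7.8
ee_pos: [0.5128, -0.0017, 0.1605]
eef_rot: [0.488, 0.512, -0.488, 0.511]
ft_force: [0.3, 0.6, -4.2]
width: 0.0138
[ 0.54  0.22 -0.7   1.83  0.16  1.14 -0.16] [ 0.5128 -0.0017  0.1605] x [ 0.     0.001 -1.   ] jaw deg 2.67
```

View pics/m2.png

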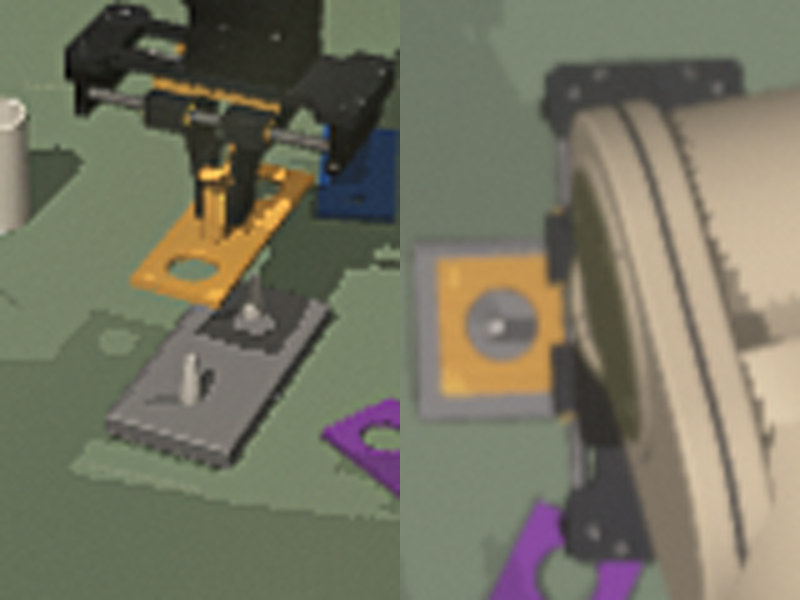

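The rest is held level above the stand, with the near stud showing inside the hole at (500,325) in the top half. I'll work out the held pose.

```bash
python3 - <<'E'
from h import *
so=pix([(132,280),(314,175),(222,300),(193,266)],120,300,5); to=pix([(38,258),(43,396),(103,325)],150,325,5)
hole=lambda x,y,a,z:[x-np.sin(a)*.052,y+np.cos(a)*.052,z]
def model(p):
    x,y,a,z=p;c=corners(x,y,a,.16,.06,z)
    # c0 (+x,+y) c1 (+x,-y) c2 (-x,-y) c3 (-x,+y)
    return proj("side",[c[0],c[2],c[3],hole(x,y,a,z)]),proj("top",[c[0],c[3],hole(x,y,a,z)])
def f(p): A,B=model(p); return np.concatenate([(A-so).ravel(),(B-to).ravel()])
s=least_squares(f,[.513,-.004,.04,.126]);print(s.x,s.fun.round(2))
s=least_squares(lambda q:f([*q,.126]),[.513,-.004,.04]);print(s.x,s.fun.round(2))
E
```

```text
[ 0.51290422 -0.00339848  0.06028156  0.12629464] [ 0.12 -0.22  0.14 -0.2   0.08  0.33  0.43  0.09 -0.35  0.08  0.05 -0.24
  0.07 -0.34]
[ 0.5129614  -0.00347685  0.06057797] [ 0.12 -0.16  0.12 -0.14  0.08  0.39  0.43  0.16 -0.32  0.07  0.09 -0.25
  0.1  -0.35]
```

```bash
python3 -m pendant '[{"translation":[0.1,-0.2,0],"angular":[0,0,-1],"hand":-1},{"translation":[0,0,-1.5],"angular":[0,0,0],"hand":-1},{"translation":[0,0,-1.5],"angular":[0,0,0],"hand":-1},{"translation":[0,0,-1.5],"angular":[0,0,0],"hand":-1},{"translation":[0,0,-1],"angular":[0,0,0],"hand":-1},{"translation":[0,0,-1],"angular":[0,0,0],"hand":-1},{"translation":[0,0,-1],"angular":[0,0,0],"hand":-1},{"translation":[0,0,-0.7],"angular":[0,0,0],"hand":-1},{"translation":[0,0,-0.5],"angular":[0,0,0],"hand":-1},{"translation":[0,0,0],"angular":[0,0,0],"hand":-1},{"translation":[0,0,0],"angular":[0,0,0],"hand":-1}]' 35;python3 st.py;  python3 - <<'E'
from h import *
s=r.camera("side");t=r.camera("top")
c=lambda im,r0,c0:cv2.resize(im[r0:r0+120,c0:c0+80],None,fx=5,fy=5,interpolation=cv2.INTER_CUBIC)
cv2.imwrite("pics/m3.png",np.hstack([c(s,120,300),c(t,150,325)])[:,:,::-1])
E
```

```text
time: 9.0
ee_pos: [0.5141, -0.0051, 0.0739]
eef_rot: [0.493, 0.507, -0.493, 0.507]
ft_force: [-0.6, -0.4, -2.8]
width: 0.0138
[ 0.5   0.34 -0.66  1.91  0.25  0.97 -0.25] [ 0.5141 -0.0051  0.0739] x [ 0.001  0.    -1.   ] jaw deg 1.57
```

View pics/m3.png

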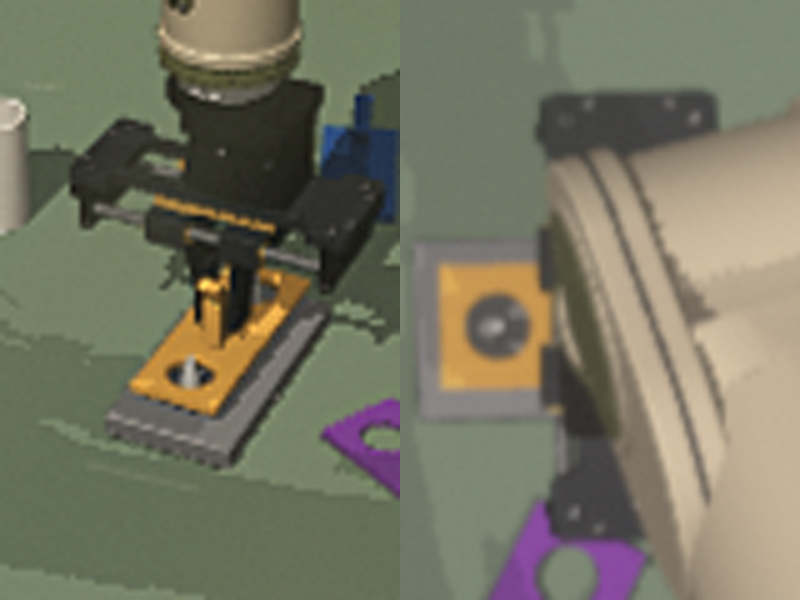

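The stud comes up through the near hole at (190,375) and the plate is level, with no contact force. About 15 mm is left.

```bash
python3 -m pendant '[{"translation":[0,0,-0.4],"angular":[0,0,0],"hand":-1},{"translation":[0,0,-0.4],"angular":[0,0,0],"hand":-1},{"translation":[0,0,-0.3],"angular":[0,0,0],"hand":-1},{"translation":[0,0,-0.2],"angular":[0,0,0],"hand":-1},{"translation":[0,0,-0.1],"angular":[0,0,0],"hand":-1},{"translation":[0,0,0],"angular":[0,0,0],"hand":-1},{"translation":[0,0,0],"angular":[0,0,0],"hand":-1}]' 35;python3 st.py
```

```text
time: 9.8
ee_pos: [0.5139, -0.0052, 0.0596]
eef_rot: [0.493, 0.507, -0.493, 0.507]
ft_force: [0.7, -0.1, -4.1]
width: 0.0141
[ 0.5   0.36 -0.65  1.92  0.27  0.95 -0.26] [ 0.5139 -0.0052  0.0596] x [ 0.  0. -1.] jaw deg 1.56
```

Only about 1 mm above the slab. One more small step, then release and retreat.

```bash
python3 -m pendant '[{"translation":[0,0,-0.1],"angular":[0,0,0],"hand":-1},{"translation":[0,0,0],"angular":[0,0,0],"hand":-1},{"translation":[0,0,0],"angular":[0,0,0],"hand":-1}]' 35;  python3 -m pendant '[{"translation":[0,0,0],"angular":[0,0,0],"hand":1},{"translation":[0,0,0],"angular":[0,0,0],"hand":1},{"translation":[0,0,0],"angular":[0,0,0],"hand":1},{"translation":[0,0,0],"angular":[0,0,0],"hand":1},{"translation":[0,0,0],"angular":[0,0,0],"hand":1},{"translation":[0,0,0],"angular":[0,0,0],"hand":1},{"translation":[0,0,0],"angular":[0,0,0],"hand":1},{"translation":[0,0,0],"angular":[0,0,0],"hand":1},{"translation":[0,0,1],"angular":[0,0,0],"hand":1},{"translation":[0,0,2],"angular":[0,0,0],"hand":1},{"translation":[0,0,3],"angular":[0,0,0],"hand":1},{"translation":[0,0,4],"angular":[0,0,0],"hand":1},{"translation":[0,0,4],"angular":[0,0,0],"hand":1},{"translation":[0,0,4],"angular":[0,0,0],"hand":1},{"translation":[0,0,0],"angular":[0,0,0],"hand":1},{"translation":[0,0,0],"angular":[0,0,0],"hand":1}]';  python3 - <<'E'
from h import *
s=r.camera("side");t=r.camera("top")
cv2.imwrite("pics/s4.png",s[:,:,::-1]);cv2.imwrite("pics/t4.png",t[:,:,::-1])
c=lambda im,r0,c0:cv2.resize(im[r0:r0+120,c0:c0+80],None,fx=5,fy=5,interpolation=cv2.INTER_CUBIC)
cv2.imwrite("pics/m4.png",np.hstack([c(s,120,300),c(t,150,325)])[:,:,::-1])
E
```

```text
time: 10.1
ee_pos: [0.5139, -0.0052, 0.0586]
eef_rot: [0.493, 0.507, -0.493, 0.507]
ft_force: [-0.3, -0.3, -3.2]
width: 0.0139
time: 11.7
ee_pos: [0.5141, -0.0051, 0.2397]
eef_rot: [0.493, 0.506, -0.493, 0.507]
ft_force: [0.0, -0.5, -1.1]
width: 0.0871
```

View pics/m4.png

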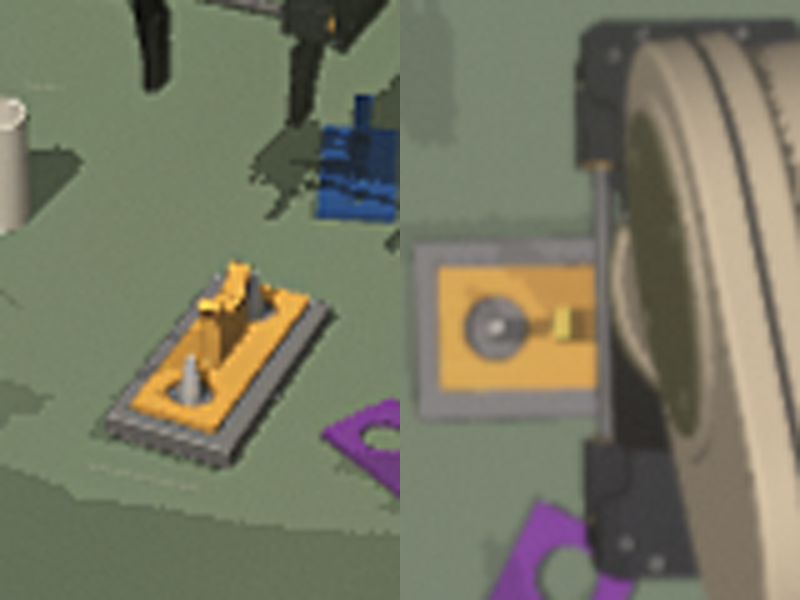

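View pics/t4.png

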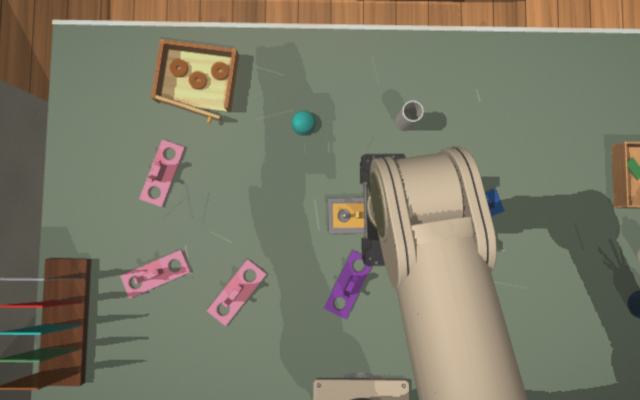

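The plate lies flat and centred on the slab, with studs standing in both holes at (190,380) and (258,298). The gripper is clear, and the dome is still at (123,303). I'll check that the blue rest hasn't moved, then hand in.

```bash
python3 - <<'E'
from h import *
f=lambda n:cv2.imread("pics/"+n)
for nm,lo,hi in(("blue",(100,150,40),(125,255,255)),("dome",(84,120,60),(97,255,255))):
    for n in("side0.png","s4.png"):
        m=cv2.inRange(cv2.cvtColor(f(n),cv2.COLOR_BGR2HSV),lo,hi)[130:220,240:390]
        ys,xs=np.nonzero(m);print(nm,n,len(xs),ys.mean()+130,xs.mean()+240)
s=r.read_state();print(s['time'],np.abs(s['joint_vel']).max())
r.close_job()
E
```

```text
blue side0.png 212 153.96698113207546 371.0235849056604
blue s4.png 104 156.375 370.3269230769231
dome side0.png 199 198.6180904522613 261.0402010050251
dome s4.png 189 198.5767195767196 260.64550264550263
11.8 0.012932612615693236
the job is handed in; nothing more can be done
```

The brass rest is on the pewter stand with both studs up through its holes, and the job was handed in at about 11.8 s. I kept hold of it until it was seated, then opened the gripper and lifted about 18 cm clear.

- **Fit:** Before lowering, the held rest measured within about 2 mm and 1.2° of the stand, and I corrected that difference. The last pictures show the plate lying flat and centred, with a stud in each hole. I judged the final pose by eye and did not fit it again. The wrist force stayed around 4 N.
- **Dome:** Its position in the side view shifted by less than half a pixel between the first and last pictures.
- **Blue rest:** The colour check was less clear. Only 104 matching pixels showed, against 212 at the start, and their centre was 2.4 pixels lower. The arm or its shadow was partly over the blue rest in the last picture, which I think explains it. The robot never went near the blue rest, but I did not confirm its position separately.

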